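# Home a vial stage by handwheel and set it to its mark free of backlash

## Task

Wind the vial stage back with its handwheel, past the mark, until you feel the tray come to rest gently against the home stop; do not drive it hard into the stop. Then wind it forward to the mark so that the carriage's pointer lines up with the index flag, finishing in the forward (clockwise) direction so that all the play in the wheel is taken up; if you overrun, go well back past the mark and come up to it again. Last, throw the lock lever fully over, leaving the setting as it is and everything else where it stands.

Things in the scene. Friction and masses are not known exactly. Their poses are not given: they have to be found in the camera images.
- stage: White instrument bed, 130 x 420 x 30 mm, fixed. Origin on the underside, 20 mm to the -y side of the bed's middle; y runs along the bed from the handwheel end (-y) to the lock lever end (+y); z is up. The carriage slides along y on two rails; forward is +y, back is -y.
- wheel_axis (a point): Centre of the handwheel, a grey disc 104 mm across, on its upright axis (stage x 0, y -135 mm), 84 mm above the table; the wheel's flat top is 89 mm above it. Clockwise from above drives the carriage forward (+y of the stage), 20 mm per radian; counter-clockwise drives it back. Driving takes about 5 N at the crank knob; the carriage stays where it is left.
- crank (a point): Point on the axis of the black upright crank knob, 117 mm above the table, 24 mm above the knob's foot, 12 mm below its top. The knob, 19 mm in diameter and 36 mm tall, stands on the wheel 40 mm from the wheel's axis and spins freely on its own pin, so it can be gripped from above and led round without turning the hand.
- pointer (a point): Tip of the dark pointer on the +x side of the aluminium carriage (90 x 84 mm), halfway along it, 57 mm above the table. It moves with the carriage along the stage's y. At the start it stands 35 to 65 mm forward of the mark.
- mark (a point): Top of the tip of the index flag, an aluminium post with a small finger towards the carriage, fixed on the +x edge of the bed, 60 mm above the table. Its axes are parallel to the stage's. The carriage is set when pointer and mark have the same y along the stage.
- tray: White tray of nine small vials, 74 x 70 mm, 45 mm tall with the caps, 0.45 kg, loose in the carriage's pocket with 1 mm of room at each end; origin at the middle of its underside, level with the pointer along the stage. Its lower block's face, 35 mm to -y of its origin, is what meets the stop.
- stop: Home stop: dark steel bracket, 24 x 10 x 38 mm, beside the handwheel box; origin under its centre. A steel adjusting screw points from it to the tray, its end 14 to 28 mm to +y of the origin: set differently each time, so feel for contact. 1 N at the crank beyond the running load makes 2 N here: 5 N is enough to be at rest against it, over 30 N is too hard.
- play (a joint): Play of the wheel on its shaft, 0.4 rad in all, in which it turns almost free while the carriage stands still. Value in rad: -0.2 = backward flank (play taken up for winding back), +0.2 = forward flank (taken up for winding forward, clockwise).
- lock (a joint): Lock lever, 70 mm long: 0 = leaning to -x of the stage (open), 1.0 rad = leaning to +x (locked). It swings about a line along the stage's y, at stage x 0, y 195 mm, 52 mm above the table, needs under 2 N at the tip and stays where it is left.
- lock_tip (a point): Centre of the lock lever's steel ball, 26 mm in diameter, on the end of the lever, about 113 mm above the table when open.
- wash_bottle: White wash bottle with a blue cap, 60 mm wide and 150 mm tall; origin under its centre. Leave it alone.
- driver: Screwdriver, 150 mm long, lying on the table; leave it alone.
- jar: Small amber jar, 52 mm wide and 70 mm tall, beside the handwheel end of the bed; origin under its centre. Leave it alone.
- vial: Loose glass vial, 16 mm wide and 45 mm tall, standing on the bed's -x edge beside the rail; origin under its centre. Leave it alone.
- tip_tray: Grey divided box, 120 x 85 x 35 mm, between the robot and the stage; origin under its centre. Leave it alone.
Not all that is in view belongs to the job. What is shaped like the tray but red is not meant.

How it is judged:
On the way, in this order (a step that is already met when the one before it is completed fails the run):
1. the tray is wound back to rest against the home stop (contact force between tray and stop above 5 N), for 0.1 s.
2. the carriage is wound forward to the mark, with the play taken up forward (y of pointer in the frame of mark between -0.002 and 0.002 m and value of joint play above 0.12 rad), for 0.3 s.
3. the lock lever is thrown over (value of joint lock above 0.8 rad), for 0.2 s.
At the end, for the whole second after the job is handed in: The pointer stands within 2 mm of the mark along the stage, the wheel's play is taken up forward (play above 0.12 rad), the lock lever is over (above 0.8 rad) and the tray sits level in its carriage (all of step 2 and value of joint lock above 0.8 rad and angle between tray's own z axis and vertical below 0.1 rad); the robot touches nothing.
It fails at once if the tray is driven hard into the stop (contact force between tray and stop above 30 N).
It fails at once if a bystander is disturbed (distance of any of wash_bottle, driver, jar, vial, tip_tray from where it was at the start of the episode above 0.03 m).
It also fails if it takes over 72 s, if anything falls off the work surface, if the arm or the gripper's body presses on something with over 40 N, if the wrist force passes 120 N, or if a joint passes its speed limit or range.

## Robot

A 6-joint arm with a two-finger parallel gripper is mounted at the origin on the work surface. World frame = base frame: x ahead of the robot, y to its left, z up, the work surface at z = 0. Lengths are in m, angles in rad, forces in N, time in s.
With the tool pointing down it reaches from about 0.225 to 0.875 m from the base axis. Payload 3.4 kg.
Tool frame: the origin (TCP) lies at the very end of the fingers, on their centre line; the grasp point (between the pads) lies 19 mm behind it (grasp_offset is the distance from the TCP to the grasp point, in m); y points along the fingers, z is the direction in which the jaws open and shut, and the axes are right-handed (so a half turn about y gives the same grasp; the last joint's range is limited). The gripper opens to 85 mm and grips with 20 to 120 N. Pads are 22 mm wide; open, the fingers measure 114 mm over their backs; the gripper's body (76 mm by 85 mm) begins 54 mm behind the grasp point. The pads swing forward as they close: fully open they stand 13 mm farther back than shut.
Start: joints at [-1.31, 0.276, 1.505, -0, 1.361, -0.121], TCP at [0.214, -0.534, 0.231] pointing down, gripper open.
Joint ranges: [-2.89, 2.89], [-0.75, 2.08], [0.22, 2.7], [-1.18, 4.32], [0.11, 2.71], [-2.7, 2.7]. Speed limits (rad/s): [2.57, 2.57, 3.14, 3.14, 3.14, 3.14].

## Interface

Orientations are given as a unit quaternion [w, x, y, z].
In Python, from rig import get_state, get_image, sign_off, grasp_offset gives the robot as it stands.
- The arm moves only by the shell command python3 -m jog 'ROWS' [FORCE]. ROWS is JSON, one flat list of numbers, 7 for each row, row after row: the closure in counts, from 0 (fully open) to 255 (shut), then the shift along the tool's x, y, z in cm, then the turn, a rotation vector about the tool's x, y, z in units of 8 degrees (1.0 is 8 degrees). In form: [jaw, tx, ty, tz, rx, ry, rz, jaw, tx, ty, tz, rx, ry, rz, ...]. A call has 1 to 12 rows; each row is the pose to reach, as a shift and turn from the pose commanded when the call began, along the tool's axes at that moment; what a row does not reach only later rows make up. A row lasts 1/8 s, in which the tool goes at most 62.5 mm and 10.7 degrees, less where a joint would pass 70% of its speed; a pose out of reach is approached as far as the arm can. A call with a gripper value outside its range is refused whole. The fingers move at their own pace and stop on an object; FORCE is the grip in N (left out, the last holds). Time passes only in rows, so rows that repeat a pose let the fingers close. It gives the time, the measured TCP pose, the force and the opening at its end, in the units of the state.
- get_state(): the state, without advancing time (a new reading comes with each control period).
- get_image(name): name is "scene" or "top" or "wrist"; returns a dict with "color" (384x512x3 uint8, blue, green, red), "mtx" (3x3 intrinsics, pixels), "R" (3x3) and "t" (3): a world point X has camera coordinates R X + t; the wrist camera has in their place "tool_from_camera" (4x4, takes a point from camera to tool coordinates, whose origin is the TCP and whose axes are the tool frame's). Camera axes: x right, y down, z forward; pixel columns grow to the right and rows downward; lengths in m; the calibration is good to about 2 mm. A picture is of the moment at which its call begins: read the wrist's pose just before it. There is no depth.
- sign_off(): hands the job in, once; it reports no verdict.
The state is a dict: "clock": time; "qpos": joint angles; "qd": joint speeds; "effort": joint torques, N m; "position": TCP position; "ee_rot": TCP orientation; "contact_force": force on the tool from outside, world axes, zero at the start; "moment": the same for the moment, N m; "width": finger opening in m.
Only numpy, scipy, OpenCV 4.12 (cv2) and the standard library are available. Lean on these libraries where they do the work, as an engineer would, in place of code of your own. Each camera call takes 0.05 s, during which the arm holds its last target.

## Working session

There is one attempt and no reset: what is moved stays moved. The work goes in short steps, Python scripts to look and compute and a shell command to move; the robot and the scene stay as the last step left them, time stands still between calls to the robot, and variables do not carry over. Pictures are saved under pics/ and viewed, and the job is handed in when it is done.

```bash
ls; mkdir -p pics; python3 - <<'E'
from rig import get_state,get_image,grasp_offset
import cv2,numpy as np
s=get_state();print(s,grasp_offset)
for n in("scene","top","wrist"):
    im=get_image(n);cv2.imwrite(f"pics/{n}0.png",im["color"])
    print(n,{k:np.round(v,4).tolist() for k,v in im.items() if k!="color"})
E
```

```text
pics
{'clock': 0.0, 'qpos': array([-1.30999148e+00,  2.76606731e-01,  1.50614318e+00, -2.27427689e-05,
        1.36067244e+00, -1.21014684e-01]), 'qd': array([-0.00090217, -0.00080986,  0.00040448, -0.00035717, -0.00020245,
       -0.000117  ]), 'effort': array([-3.02426570e-04, -4.16773403e+01, -2.45801461e+01, -1.00922030e-04,
        1.07772372e-02,  5.62620457e-07]), 'position': array([ 0.21409405, -0.53309165,  0.230429  ]), 'ee_rot': array([ 0.13412365, -0.13422969,  0.69490423, -0.69361469]), 'contact_force': array([ 0.60301031,  0.21874573, -0.39918004]), 'moment': array([-0.02435315,  0.01047457,  0.02132168]), 'width': 0.0855174917417807} 0.0187
scene {'mtx': [[485.6251, 0.0, 248.0966], [0.0, 485.6251, 190.9865], [0.0, 0.0, 1.0]], 'R': [[-0.8094, 0.5869, -0.0214], [0.4264, 0.5623, -0.7085], [-0.4038, -0.5826, -0.7054]], 't': [0.4374, -0.1523, 1.6609]}
top {'mtx': [[355.7092, 0.0, 251.9028], [0.0, 355.7092, 188.8154], [0.0, 0.0, 1.0]], 'R': [[-0.0026, -1.0, 0.0008], [-0.9817, 0.0024, -0.1905], [0.1905, -0.0013, -0.9817]], 't': [-0.0164, 0.5394, 0.8233]}
wrist {'mtx': [[338.2792, 0.0, 254.367], [0.0, 338.2792, 190.3468], [0.0, 0.0, 1.0]], 'tool_from_camera': [[0.0, 0.9586, 0.2846, -0.0731], [-0.0, -0.2846, 0.9586, -0.1421], [1.0, -0.0, 0.0, 0.0009], [0.0, 0.0, 0.0, 1.0]]}
```

View pics/scene0.png

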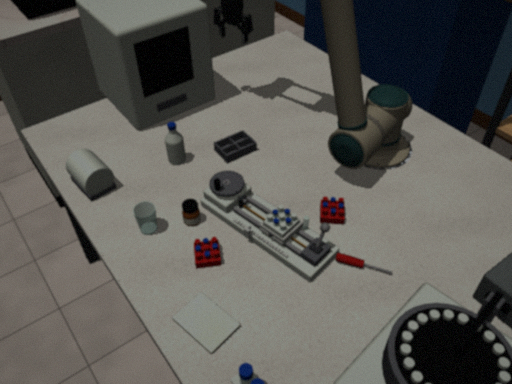

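View pics/top0.png

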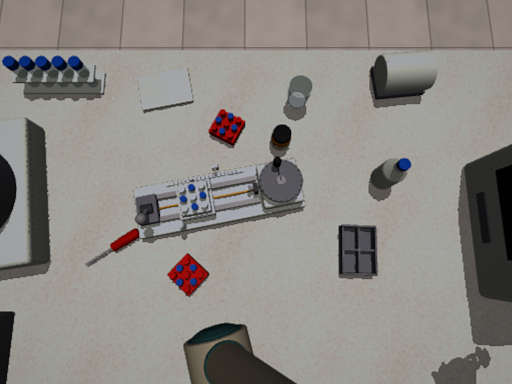

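View pics/wrist0.png

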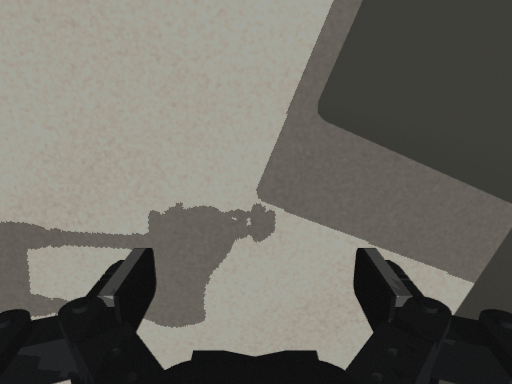

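```bash
cat > h.py <<'E'
import numpy as np,cv2
from rig import get_state,get_image
from scipy.spatial.transform import Rotation as Ro
def px2w(im,uv,z):
    uv=np.atleast_2d(uv).astype(float)
    d=np.c_[uv,np.ones(len(uv))]@np.linalg.inv(im["mtx"]).T@im["R"]
    c=-im["R"].T@im["t"]
    return c+d*((z-c[2])/d[:,2])[:,None]
def w2px(im,X):
    c=np.atleast_2d(X)@im["R"].T+im["t"]; p=c@im["mtx"].T
    return p[:,:2]/p[:,2:]
def Rt(s):
    q=s["ee_rot"]; return Ro.from_quat([q[1],q[2],q[3],q[0]]).as_matrix()
def wr(im,s):
    "give wrist image R,t"
    T=im["tool_from_camera"];R=Rt(s)
    Rc=R@T[:3,:3];c=R@T[:3,3]+s["position"]
    im["R"]=Rc.T;im["t"]=-Rc.T@c;return im
def crop(im,u0,v0,u1,v1,k,f):
    c=im["color"][v0:v1,u0:u1];cv2.imwrite(f,cv2.resize(c,None,fx=k,fy=k,interpolation=cv2.INTER_CUBIC))
E
python3 - <<'E'
from h import *
im=get_image("top");crop(im,125,150,310,245,4,"pics/top1.png")
s=get_image("scene");crop(s,190,160,350,280,5,"pics/scene1.png")
# rough
for n,uv,z in(("wheel",(281,180),.089),("knob",(277,162),.129),("ball",(141,218),.113),("post",(216,170),.06)):
    print(n,px2w(im,uv,z).round(4))
E
```

```text
wheel [[ 0.5533 -0.0865  0.089 ]]
knob [[ 0.5864 -0.0748  0.129 ]]
ball [[0.4613 0.232  0.113 ]]
post [[0.5852 0.0706 0.06  ]]
```

View pics/top1.png

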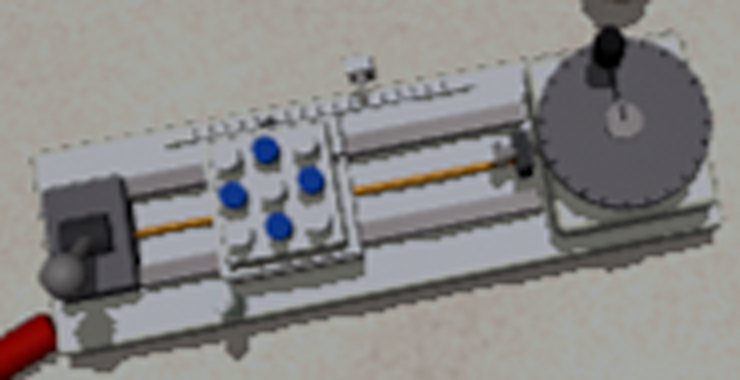

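View pics/scene1.png

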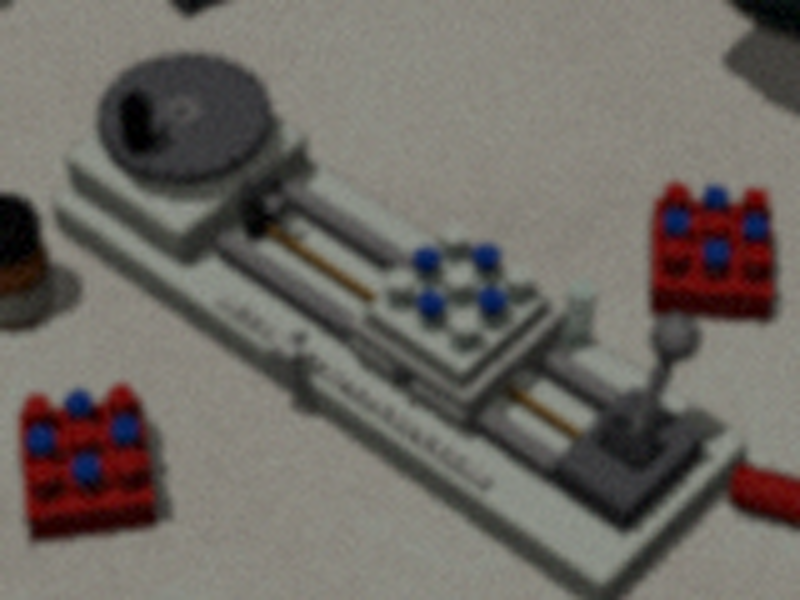

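```bash
python3 - <<'E'
from h import *
im=get_image("top")
o=lambda x,y:(125+x/4-.375,150+y/4-.375)
W=px2w(im,o(625,121),.089)[0]
K=px2w(im,o(608,45),.129)[0]
B=px2w(im,o(63,274),.113)[0]
M=px2w(im,o(362,85),.06)[0];P=px2w(im,o(268,122),.057)[0]
e=px2w(im,[o(35,153),o(525,65)],.03)
e2=px2w(im,[o(65,350),o(715,232)],.0)
for a in(e,e2):
    d=a[0]-a[1];print("stage y dir yaw(from +y world) deg",np.degrees(np.arctan2(-d[0],d[1])),np.linalg.norm(d))
print("W",W,"K",K,np.linalg.norm((K-W)[:2]),"B",B,"M",M,"P",P)
d=B-W;print("W->B",np.linalg.norm(d[:2]))
s=get_state();R=Rt(s);print(R.round(3));print(im["R"]@[0,0,1])
E
```

```text
stage y dir yaw(from +y world) deg 10.355482275503153 0.31453220929891423
stage y dir yaw(from +y world) deg 10.179175664494943 0.421924290862469
W [ 0.55356297 -0.08625218  0.089     ] K [ 0.58901617 -0.07399506  0.129     ] 0.03751222045557248 B [0.46099629 0.23334669 0.113     ] M [0.58300304 0.07269649 0.06      ] P [0.5605012  0.13034444 0.057     ]
W->B 0.33273416565770586
[[-0.928 -0.     0.373]
 [-0.373  0.001 -0.928]
 [-0.    -1.    -0.001]]
[ 8.33949323e-04 -1.90464596e-01 -9.81693711e-01]
```

```bash
python3 -m jog '[0,-54,-2,-39,0,1.46,0, 0,-54,-2,-39,0,1.46,0, 0,-54,-2,-39,0,1.46,0, 0,-54,-2,-39,0,1.46,0, 0,-54,-2,-39,0,1.46,0, 0,-54,-2,-39,0,1.46,0, 0,-54,-2,-39,0,1.46,0, 0,-54,-2,-39,0,1.46,0, 0,-54,-2,-39,0,1.46,0, 0,-54,-2,-39,0,1.46,0, 0,-54,-2,-39,0,1.46,0, 100,-54,-2,-39,0,1.46,0]'
python3 - <<'E'
from h import *
s=get_state();im=wr(get_image("wrist"),s);cv2.imwrite("pics/w1.png",im["color"])
print(s["qpos"].round(3),s["position"],s["clock"]);print(Rt(s).round(3))
np.savez("w1.npz",**im)
E
```

```text
clock: 1.8
position: [0.5713, 0.0321, 0.2509]
ee_rot: [0.064, -0.064, 0.704, -0.704]
contact_force: [-0.4, 0.7, -1.1]
width: 0.0698
[-6.600e-02  2.610e-01  1.477e+00  1.000e-03  1.403e+00  1.323e+00] [0.57129172 0.03211911 0.25087501] 1.8
[[-0.983  0.     0.181]
 [-0.181  0.001 -0.983]
 [-0.    -1.    -0.001]]
```

View pics/w1.png

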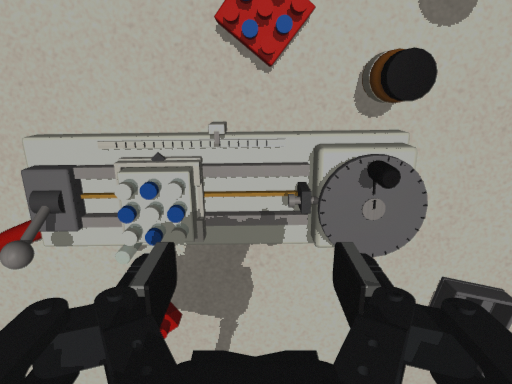

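The wrist picture shows everything: pointer tip ~(158,154), index flag ~(218,135), wheel hub (374,208), crank knob ~(384,173), stop screw (290,200), lever ball (15,253). Lookalikes for the tray: red trays at (265,20) and (170,320). The white one at (152,210) on the carriage is meant. I check close crops next.

```bash
python3 - <<'E'
from h import *
im=dict(np.load("w1.npz"))
crop(im,100,110,310,250,3.8,"pics/w1a.png");crop(im,300,130,440,260,4.5,"pics/w1b.png")
E
```

```text
(no output)
```

View pics/w1a.png

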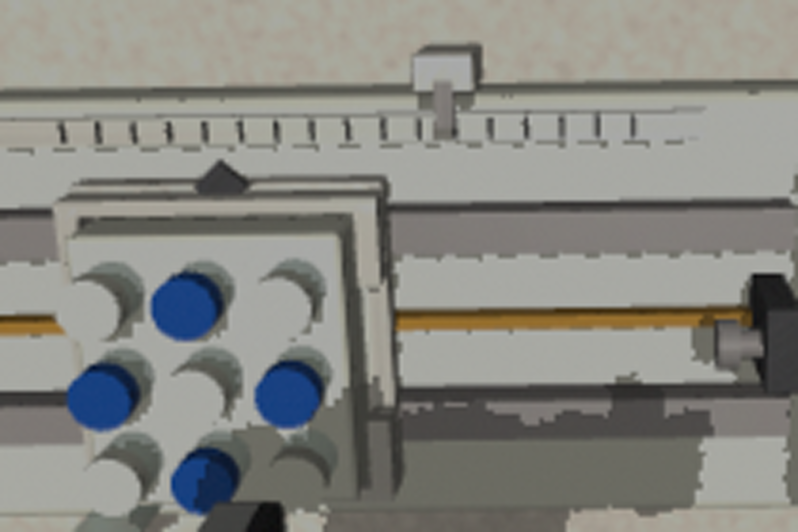

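View pics/w1b.png

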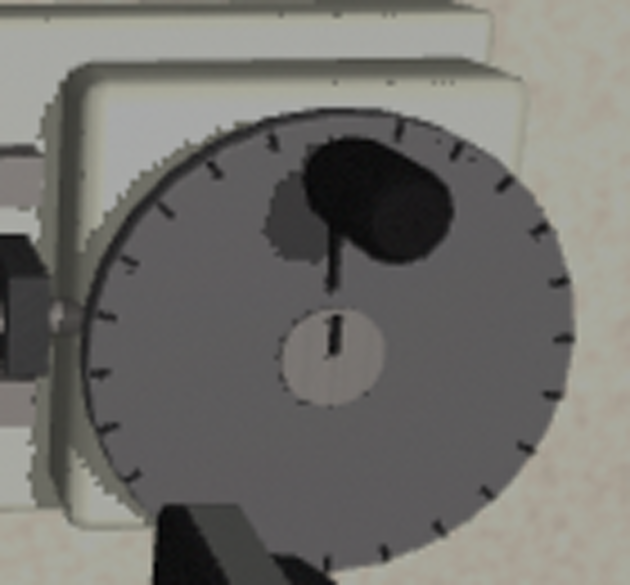

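```bash
python3 - <<'E'
from h import *
im=dict(np.load("w1.npz"))
f=lambda u,v,z:px2w(im,(u,v),z)[0]
W=f(374,209.1,.089);K=f(391.6,177.3,.129);F=f(375.6,170.4,.093);M=f(216.8,145.5,.06);P=f(158.2,152.6,.057);B=f(15,253,.113)
S=f(288.4,200,.05);Tf=f(100+357/3.8,110+450/3.8,.06)
e=px2w(im,[(28,136),(408,131)],.03);d=e[0]-e[1];yaw=np.arctan2(-d[0],d[1]);print("yaw",np.degrees(yaw),np.linalg.norm(d))
yaw=np.arctan2(-(B-W)[0],(B-W)[1])-np.arctan2(.0336,.330);print("yaw from ball",np.degrees(yaw))
for yaw in(np.radians(10.25),):
  sy=np.array([-np.sin(yaw),np.cos(yaw)]);sx=np.array([sy[1],-sy[0]])
  for n,p in dict(W=W,K=K,F=F,M=M,P=P,B=B,S=S,Tf=Tf).items():
    q=p[:2]-W[:2];print(n,p.round(4),"stage rel wheel mm",(1e3*np.array([q@sx,q@sy])).round(1))
E
```

```text
yaw 11.183332319896804 0.4053683498425063
yaw from ball 10.459111491020543
W [ 0.5571 -0.087   0.089 ] stage rel wheel mm [0. 0.]
K [ 0.5972 -0.076   0.129 ] stage rel wheel mm [41.4  3.7]
F [ 0.5945 -0.0762  0.093 ] stage rel wheel mm [38.7  3.9]
M [0.585  0.0718 0.06  ] stage rel wheel mm [ 55.7 151.3]
P [0.5668 0.1288 0.057 ] stage rel wheel mm [ 47.9 210.6]
B [0.4634 0.2341 0.113 ] stage rel wheel mm [-35.1 332.6]
S [ 0.5394 -0.0112  0.05  ] stage rel wheel mm [-3.9 77.7]
Tf [0.4932 0.0824 0.06  ] stage rel wheel mm [-32.7 178.1]
```

```bash
python3 -m jog '[80,-0.42,5,11.1,0,0,0, 80,-0.42,8,11.1,0,0,0, 80,-0.42,11,11.1,0,0,0]'
python3 - <<'E'
from h import *
s=get_state();im=wr(get_image("wrist"),s);cv2.imwrite("pics/w2.png",im["color"])
print(s["position"],s["clock"],s["width"])
E
```

```text
clock: 2.22
position: [0.5934, -0.0832, 0.1402]
ee_rot: [-0.061, 0.061, -0.704, 0.705]
contact_force: [0.9, 0.9, -0.2]
width: 0.0588
[ 0.59339368 -0.08318459  0.14023898] 2.225 0.058849902365799636
```

View pics/w2.png

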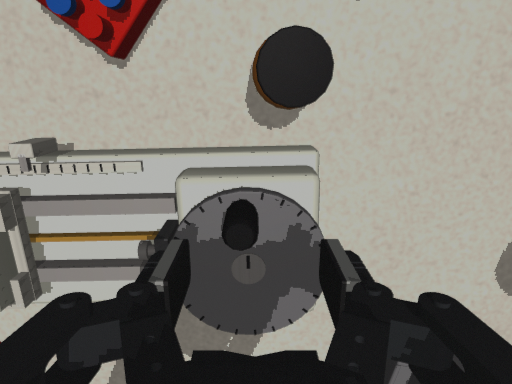

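```bash
python3 -m jog '[80,0,0,0,0,0,0]'
python3 - <<'E'
from h import *
s=get_state();im=wr(get_image("wrist"),s);cv2.imwrite("pics/w3.png",im["color"])
print(s["position"],s["clock"],s["width"],s["contact_force"])
crop(im,170,180,330,340,4,"pics/w3a.png");np.savez("w3.npz",**im,pos=s["position"],Rt=Rt(s))
E
```

```text
clock: 2.4
position: [0.5923, -0.08, 0.1406]
ee_rot: [0.061, -0.063, 0.705, -0.704]
contact_force: [0.3, 0.0, -0.3]
width: 0.0586
[ 0.59233304 -0.07999618  0.14063109] 2.4 0.05862016187112786 [ 0.31200124  0.02608494 -0.25423663]
```

View pics/w3a.png

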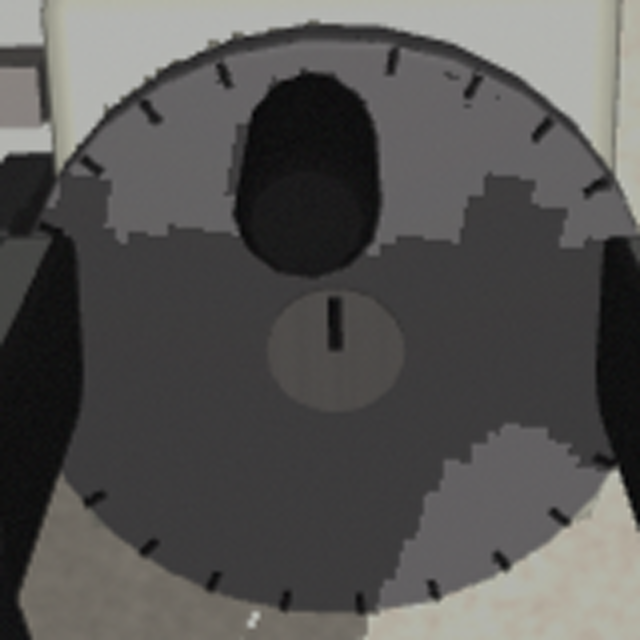

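```bash
python3 - <<'E'
from h import *
im=dict(np.load("w3.npz"))
for n,u,v,z in(("top",307,223,.129),("foot",314,138,.093),("hub",336,351,.089)):
    p=px2w(im,(170+u/4,180+v/4),z)[0];print(n,p.round(4),"tool",(im["Rt"].T@(p-im["pos"])).round(4))
E
```

```text
top [ 0.596  -0.0762  0.129 ] tool [-0.0043  0.0116 -0.003 ]
foot [ 0.5936 -0.0769  0.093 ] tool [-0.0019  0.0476 -0.0028]
hub [ 0.5568 -0.0867  0.089 ] tool [0.036  0.0517 0.0005]
```

```bash
python3 -m jog '[80,-0.3,2.5,-0.3,0,0,0, 80,-0.3,3.9,-0.3,0,0,0, 230,-0.3,3.9,-0.3,0,0,0, 230,-0.3,3.9,-0.3,0,0,0, 230,-0.3,3.9,-0.3,0,0,0]' 35
python3 - <<'E'
from h import *
s=get_state();im=wr(get_image("wrist"),s);cv2.imwrite("pics/w4.png",im["color"])
print(s["position"],s["clock"],s["width"],s["contact_force"])
E
```

```text
clock: 3.08
position: [0.5971, -0.0756, 0.1036]
ee_rot: [-0.064, 0.062, -0.704, 0.705]
contact_force: [0.6, 0.1, 2.0]
width: 0.0179
[ 0.59706435 -0.07561565  0.10360309] 3.075 0.01789267012506723 [0.57618986 0.14424347 2.03806921]
```

View pics/w4.png

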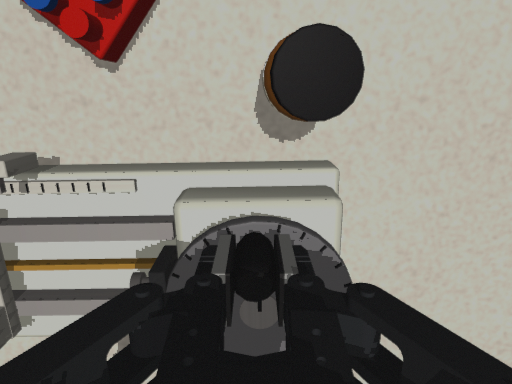

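```bash
cat > tab.py <<'E'
import sys,numpy as np
# tab th0 step n : tool tx,tz cm for knob angle from th0 deg in steps (deg, + = back/ccw)
t0,st,n=map(float,sys.argv[1:4]);r=4.0
t=np.radians(t0+st*np.arange(1,int(n)+1));a=np.radians(t0)
for T,x,z in zip(np.degrees(t),-r*(np.cos(t)-np.cos(a)),-r*(np.sin(t)-np.sin(a))):print(round(T,1),round(x,2),round(z,2))
E
python3 tab.py 5 10 12
```

```text
15.0 0.12 -0.69
25.0 0.36 -1.34
35.0 0.71 -1.95
45.0 1.16 -2.48
55.0 1.69 -2.93
65.0 2.29 -3.28
75.0 2.95 -3.52
85.0 3.64 -3.64
95.0 4.33 -3.64
105.0 5.02 -3.52
115.0 5.68 -3.28
125.0 6.28 -2.93
```

```bash
python3 -m jog '[230,0.12,0,-0.69,0,0,0, 230,0.36,0,-1.34,0,0,0, 230,0.71,0,-1.95,0,0,0, 230,1.16,0,-2.48,0,0,0]' 
python3 - <<'E'
from h import *
s=get_state();im=wr(get_image("wrist"),s);cv2.imwrite("pics/w5.png",im["color"])
print(s["position"],s["clock"],s["width"],s["contact_force"],"tool F",Rt(s).T@s["contact_force"])
E
python3 tab.py 45 10 12
```

```text
clock: 3.62
position: [0.5835, -0.0543, 0.1036]
ee_rot: [-0.066, 0.06, -0.703, 0.706]
contact_force: [5.0, -3.4, 3.3]
width: 0.0181
[ 0.58345998 -0.05427527  0.10364087] 3.625 0.018064660250529423 [ 4.95168564 -3.42137761  3.28997303] tool F [-4.28775316 -3.24233352  4.26044413]
55.0 0.53 -0.45
65.0 1.14 -0.8
75.0 1.79 -1.04
85.0 2.48 -1.16
95.0 3.18 -1.16
105.0 3.86 -1.04
115.0 4.52 -0.8
125.0 5.12 -0.45
135.0 5.66 -0.0
145.0 6.11 0.53
155.0 6.45 1.14
165.0 6.69 1.79
```

View pics/w5.png

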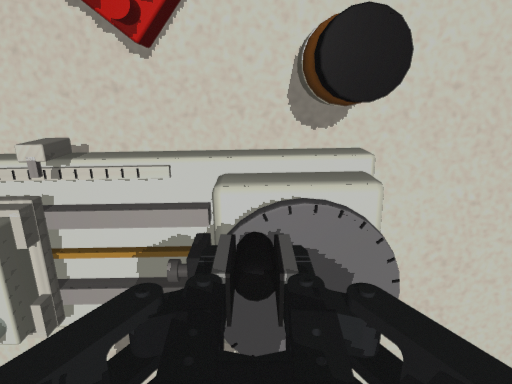

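```bash
python3 -m jog '[230,0.53,0,-0.45,0,0,0, 230,1.14,0,-0.8,0,0,0, 230,1.79,0,-1.04,0,0,0, 230,2.48,0,-1.16,0,0,0, 230,3.18,0,-1.16,0,0,0, 230,3.86,0,-1.04,0,0,0, 230,4.52,0,-0.8,0,0,0, 230,5.12,0,-0.45,0,0,0, 230,5.66,0,0,0,0,0, 230,6.11,0,0.53,0,0,0, 230,6.45,0,1.14,0,0,0]' 
python3 - <<'E'
from h import *
s=get_state();im=wr(get_image("wrist"),s);cv2.imwrite("pics/w6.png",im["color"])
print(s["position"],s["clock"],s["width"],"tool F",Rt(s).T@s["contact_force"])
im=get_image("top");crop(im,125,150,310,245,4,"pics/top6.png")
E
python3 tab.py 155 10 12
```

```text
clock: 5.05
position: [0.5196, -0.0735, 0.1033]
ee_rot: [0.063, -0.061, 0.706, -0.703]
contact_force: [1.8, 5.7, 6.6]
width: 0.0174
[ 0.51963539 -0.07348153  0.10326118] 5.05 0.017391183495817433 tool F [-2.79631013 -6.58672014 -5.29617723]
165.0 0.24 0.66
175.0 0.36 1.34
185.0 0.36 2.04
195.0 0.24 2.73
205.0 0.0 3.38
215.0 -0.35 3.98
225.0 -0.8 4.52
235.0 -1.33 4.97
245.0 -1.93 5.32
255.0 -2.59 5.55
265.0 -3.28 5.68
275.0 -3.97 5.68
```

View pics/w6.png

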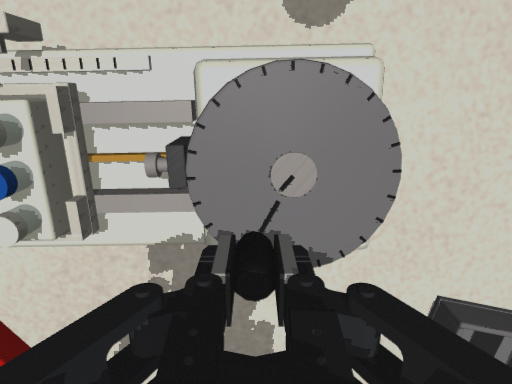

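View pics/top6.png

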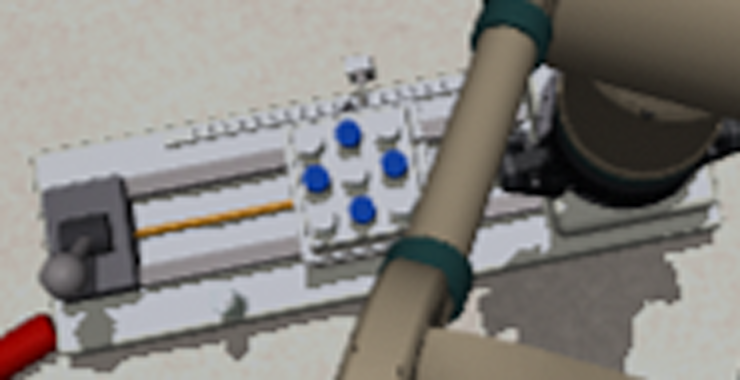

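```bash
python3 -m jog '[230,0.24,0,0.66,0,0,0, 230,0.36,0,1.34,0,0,0, 230,0.36,0,2.04,0,0,0, 230,0.24,0,2.73,0,0,0, 230,0,0,3.38,0,0,0, 230,-0.35,0,3.98,0,0,0, 230,-0.8,0,4.52,0,0,0, 230,-1.33,0,4.97,0,0,0]' 
python3 - <<'E'
from h import *
s=get_state();im=wr(get_image("wrist"),s);cv2.imwrite("pics/w7.png",im["color"])
np.savez("w7.npz",**im)
print(s["position"],s["clock"],s["width"],"tool F",Rt(s).T@s["contact_force"])
E
python3 tab.py 235 3 12
```

```text
clock: 6.15
position: [0.5382, -0.1205, 0.103]
ee_rot: [0.061, -0.064, 0.706, -0.703]
contact_force: [-5.1, 2.9, 11.3]
width: 0.0175
[ 0.53820147 -0.12045172  0.10304144] 6.15 0.0174615262396859 tool F [  4.60776945 -11.25337368  -3.77772411]
238.0 -0.17 0.12
241.0 -0.36 0.22
244.0 -0.54 0.32
247.0 -0.73 0.41
250.0 -0.93 0.48
253.0 -1.12 0.55
256.0 -1.33 0.6
259.0 -1.53 0.65
262.0 -1.74 0.68
265.0 -1.95 0.71
268.0 -2.15 0.72
271.0 -2.36 0.72
```

View pics/w7.png

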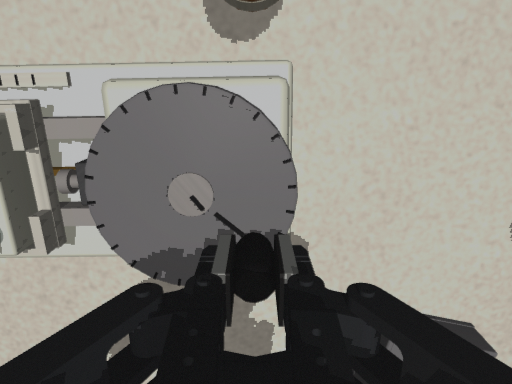

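```bash
python3 - <<'E'
from h import *
im=dict(np.load("w7.npz"));crop(im,0,80,120,270,3.1,"pics/w7a.png")
E
```

```text
(no output)
```

View pics/w7a.png

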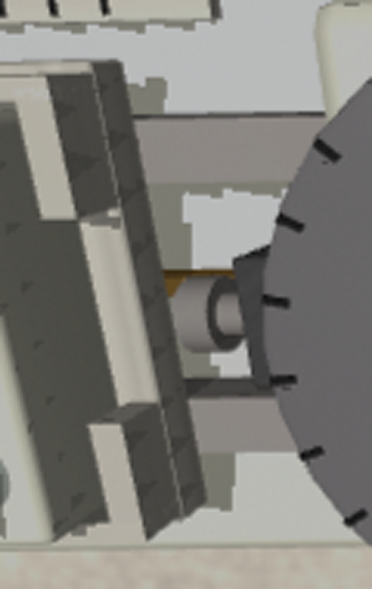

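```bash
python3 -m jog '[230,-0.17,-0.1,0.12,0,0,0, 230,-0.36,-0.1,0.22,0,0,0, 230,-0.54,-0.1,0.32,0,0,0, 230,-0.73,-0.1,0.41,0,0,0]' 
cat > st.py <<'E'
from h import *
import sys
s=get_state();R=Rt(s);f=R.T@s["contact_force"]
th=np.radians(float(sys.argv[1]))
fs=np.array([-f[0],-f[2]]) # force on tool, stage x,y
tan=np.array([-np.sin(th),np.cos(th)]);rad=np.array([np.cos(th),np.sin(th)])
G=np.array([0.59706435,-0.07561565]);d=R.T[[0,2]][:,:2]@(s["position"][:2]-G);d=-d*1e3
c=np.array([np.cos(np.radians(5)),np.sin(np.radians(5))])*40
k=c+d
print("t",s["clock"],"resist",round(-fs@tan,2),"radial",round(fs@rad,2),"fz",round(s["contact_force"][2],1),"knob r,ang",np.hypot(*k).round(1),round(np.degrees(np.arctan2(k[1],k[0]))%360,1),"qdmax",abs(s["qd"]).max().round(4))
E
python3 st.py 247
python3 - <<'E'
from h import *
s=get_state();im=wr(get_image("wrist"),s);crop(im,0,0,512,270,1.5,"pics/w8.png")
E
python3 tab.py 247 2 12
```

```text
clock: 6.7
position: [0.5454, -0.1235, 0.1033]
ee_rot: [0.061, -0.065, 0.705, -0.703]
contact_force: [-5.2, 1.5, 8.0]
width: 0.0179
t 6.7 resist 5.44 radial -0.36 fz 8.0 knob r,ang 39.6 240.6 qdmax 0.0371
249.0 -0.13 0.05
251.0 -0.26 0.1
253.0 -0.39 0.14
255.0 -0.53 0.18
257.0 -0.66 0.22
259.0 -0.8 0.24
261.0 -0.94 0.27
263.0 -1.08 0.29
265.0 -1.21 0.3
267.0 -1.35 0.31
269.0 -1.49 0.32
271.0 -1.63 0.32
```

View pics/w8.png

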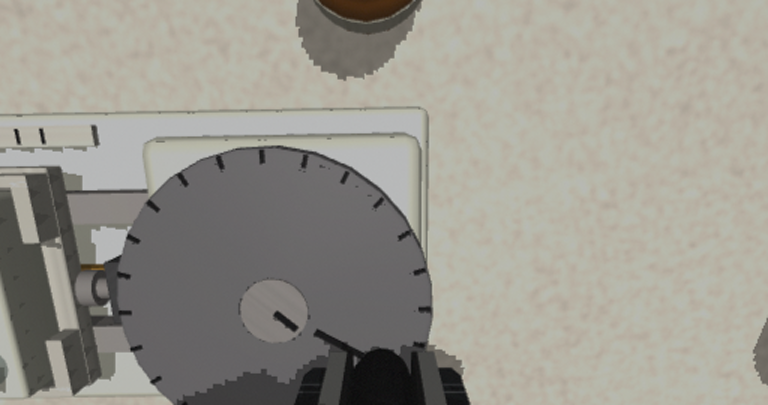

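```bash
python3 -m jog '[230,-0.13,0,0.05,0,0,0, 230,-0.26,0,0.1,0,0,0, 230,-0.39,0,0.14,0,0,0, 230,-0.53,0,0.18,0,0,0]' >/dev/null; python3 st.py 250
python3 tab.py 255 2 5
```

```text
t 7.25 resist 5.22 radial 1.81 fz 8.2 knob r,ang 39.5 248.7 qdmax 0.0265
257.0 -0.14 0.03
259.0 -0.27 0.06
261.0 -0.41 0.09
263.0 -0.55 0.11
265.0 -0.69 0.12
```

```bash
python3 -m jog '[230,-0.14,0,0.03,0,0,0, 230,-0.27,0,0.06,0,0,0, 230,-0.41,0,0.09,0,0,0]' >/dev/null; python3 st.py 256
python3 tab.py 261 2 4
```

```text
t 7.625 resist 4.63 radial 1.6 fz 6.6 knob r,ang 39.4 255.0 qdmax 0.024
263.0 -0.14 0.02
265.0 -0.28 0.03
267.0 -0.42 0.04
269.0 -0.56 0.05
```

```bash
python3 -m jog '[230,-0.14,0,0.02,0,0,0, 230,-0.28,0,0.03,0,0,0, 230,-0.42,0,0.04,0,0,0]' >/dev/null; python3 st.py 262
python3 - <<'E'
from h import *
s=get_state();im=wr(get_image("wrist"),s);crop(im,0,0,512,270,1.5,"pics/w9.png")
E
python3 tab.py 267 2 4
```

```text
t 8.0 resist 5.42 radial 1.8 fz 6.7 knob r,ang 39.3 261.4 qdmax 0.0244
269.0 -0.14 0.0
271.0 -0.28 0.0
273.0 -0.42 -0.0
275.0 -0.56 -0.01
```

View pics/w9.png

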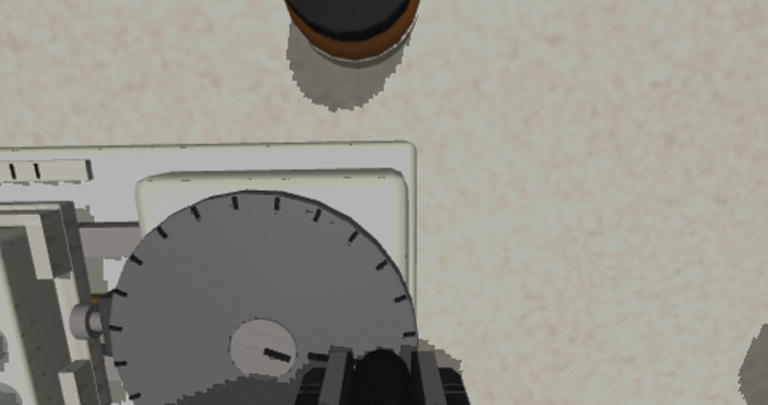

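```bash
python3 -m jog '[230,-0.14,0,0,0,0,0, 230,-0.28,0,0,0,0,0, 230,-0.42,0,0,0,0,0]' >/dev/null; python3 st.py 268
python3 tab.py 273 2 4
```

```text
t 8.425 resist 4.71 radial 2.38 fz 7.5 knob r,ang 39.3 267.7 qdmax 0.0245
275.0 -0.14 -0.01
277.0 -0.28 -0.02
279.0 -0.42 -0.04
281.0 -0.55 -0.07
```

```bash
python3 -m jog '[230,-0.14,0,-0.01,0,0,0, 230,-0.28,0,-0.02,0,0,0, 230,-0.42,0,-0.04,0,0,0]' >/dev/null; python3 st.py 274
python3 tab.py 279 2 4
```

```text
t 8.8 resist 5.12 radial 3.51 fz 7.4 knob r,ang 39.3 274.0 qdmax 0.0216
281.0 -0.14 -0.02
283.0 -0.27 -0.05
285.0 -0.41 -0.09
287.0 -0.54 -0.13
```

```bash
python3 -m jog '[230,-0.14,0,-0.02,0,0,0, 230,-0.27,0,-0.05,0,0,0, 230,-0.41,0,-0.09,0,0,0]' >/dev/null; python3 st.py 280
python3 - <<'E'
from h import *
s=get_state();im=wr(get_image("wrist"),s);crop(im,0,0,512,270,1.5,"pics/w10.png")
E
python3 tab.py 285 2 4
```

```text
t 9.175 resist 5.11 radial 2.27 fz 6.2 knob r,ang 39.3 280.4 qdmax 0.0203
287.0 -0.13 -0.04
289.0 -0.27 -0.08
291.0 -0.4 -0.13
293.0 -0.53 -0.18
```

View pics/w10.png

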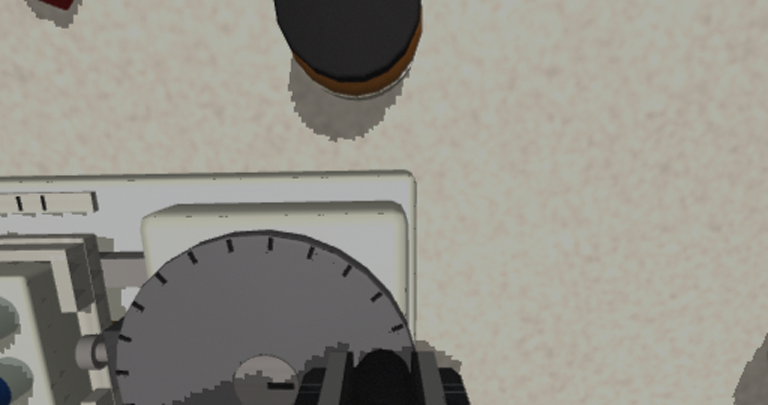

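Screw end is now nearly at the tray face in the notch; smaller increments.

```bash
python3 -m jog '[230,-0.13,0,-0.04,0,0,0, 230,-0.2,0,-0.06,0,0,0]' >/dev/null; python3 st.py 284
python3 tab.py 288 2 4
```

```text
t 9.475 resist 5.07 radial 1.63 fz 5.9 knob r,ang 39.3 283.6 qdmax 0.0127
290.0 -0.13 -0.05
292.0 -0.26 -0.1
294.0 -0.39 -0.15
296.0 -0.52 -0.21
```

```bash
python3 -m jog '[230,-0.13,0,-0.05,0,0,0, 230,-0.2,0,-0.07,0,0,0]' >/dev/null; python3 st.py 287
python3 -m jog '[230,-0.13,0,-0.05,0,0,0, 230,-0.19,0,-0.08,0,0,0]' >/dev/null; python3 st.py 290
python3 tab.py 294 2 4
```

```text
t 9.725 resist 4.95 radial 2.34 fz 5.2 knob r,ang 39.3 286.8 qdmax 0.0102
t 9.975 resist 4.51 radial 1.75 fz 6.1 knob r,ang 39.3 289.9 qdmax 0.0071
296.0 -0.13 -0.06
298.0 -0.25 -0.12
300.0 -0.37 -0.19
302.0 -0.49 -0.26
```

```bash
python3 -m jog '[230,-0.13,0,-0.06,0,0,0, 230,-0.19,0,-0.09,0,0,0]' >/dev/null; python3 st.py 293
python3 -m jog '[230,-0.12,0,-0.06,0,0,0, 230,-0.18,0,-0.1,0,0,0]' >/dev/null; python3 st.py 296
python3 - <<'E'
from h import *
s=get_state();im=wr(get_image("wrist"),s);crop(im,0,0,512,270,1.5,"pics/w11.png")
E
python3 tab.py 300 2 4
```

```text
t 10.225 resist 6.34 radial 2.77 fz 6.1 knob r,ang 39.3 292.3 qdmax 0.0079
t 10.475 resist 8.55 radial 3.23 fz 7.4 knob r,ang 39.2 293.8 qdmax 0.0094
302.0 -0.12 -0.07
304.0 -0.24 -0.15
306.0 -0.35 -0.23
308.0 -0.46 -0.31
```

View pics/w11.png

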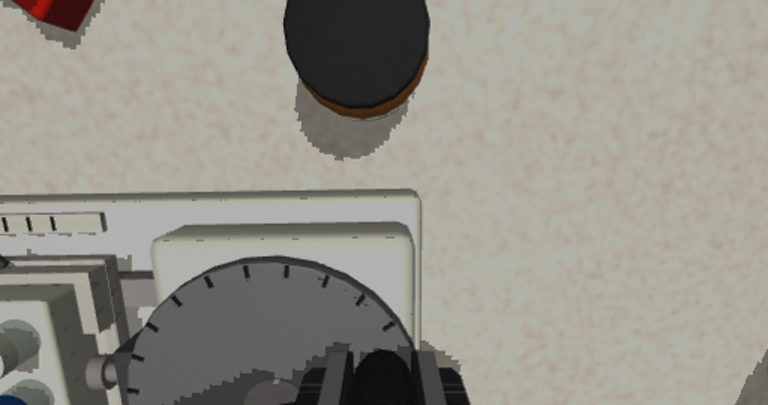

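```bash
python3 -m jog '[230,-0.06,0,-0.03,0,0,0, 230,-0.06,0,-0.03,0,0,0]' >/dev/null; python3 st.py 296
python3 -m jog '[230,-0.06,0,-0.04,0,0,0, 230,-0.06,0,-0.04,0,0,0]' >/dev/null; python3 st.py 296
```

```text
t 10.775 resist 10.74 radial 1.89 fz 7.2 knob r,ang 39.2 293.9 qdmax 0.0015
t 11.025 resist 10.47 radial 3.9 fz 7.1 knob r,ang 39.2 294.2 qdmax 0.0016
```

```bash
python3 tab.py 302 -10 12
```

```text
292.0 0.62 0.32
282.0 1.29 0.52
272.0 1.98 0.61
262.0 2.68 0.57
252.0 3.36 0.41
242.0 4.0 0.14
232.0 4.58 -0.24
222.0 5.09 -0.72
212.0 5.51 -1.27
202.0 5.83 -1.89
192.0 6.03 -2.56
182.0 6.12 -3.25
```

```bash
python3 -m jog '[230,0.62,0,0.32,0,0,0, 230,1.29,0,0.52,0,0,0, 230,1.98,0,0.61,0,0,0, 230,2.68,0,0.57,0,0,0, 230,3.36,0,0.41,0,0,0, 230,4,0,0.14,0,0,0, 230,4.58,0,-0.24,0,0,0, 230,5.09,0,-0.72,0,0,0, 230,5.51,0,-1.27,0,0,0, 230,5.83,0,-1.89,0,0,0, 230,6.03,0,-2.56,0,0,0, 230,6.12,0,-3.25,0,0,0]' >/dev/null; python3 st.py 190
python3 tab.py 182 -5 5
python3 - <<'E'
from h import *
im=get_image("top");crop(im,165,150,310,245,5,"pics/top12.png")
s=get_state();im=wr(get_image("wrist"),s);cv2.imwrite("pics/w12.png",im["color"])
E
```

```text
t 12.525 resist -6.96 radial -0.5 fz 1.8 knob r,ang 40.2 184.7 qdmax 0.0868
177.0 -0.0 -0.35
172.0 -0.04 -0.7
167.0 -0.1 -1.04
162.0 -0.19 -1.38
157.0 -0.32 -1.7
```

View pics/w12.png

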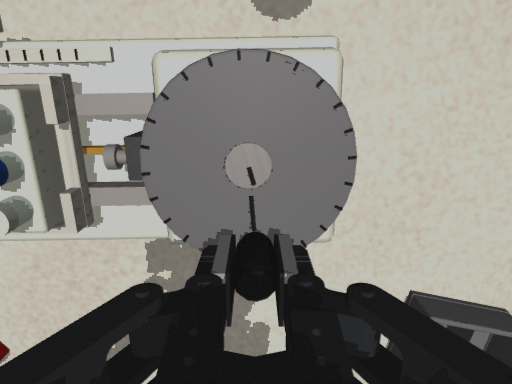

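View pics/top12.png

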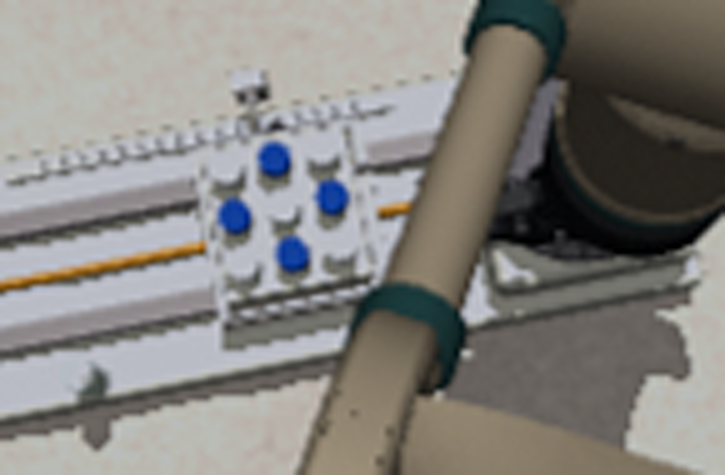

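```bash
python3 -m jog '[230,0,0,-0.35,0,0,0, 230,-0.04,0,-0.7,0,0,0, 230,-0.1,0,-1.04,0,0,0, 230,-0.12,0,-1.15,0,0,0, 230,-0.12,0,-1.15,0,0,0]' >/dev/null; python3 st.py 167
python3 - <<'E'
from h import *
s=get_state();im=wr(get_image("wrist"),s);cv2.imwrite("pics/w13.png",im["color"]);np.savez("w13.npz",**im)
im=get_image("top");crop(im,190,150,250,210,10,"pics/top13.png")
E
```

```text
t 13.25 resist -5.69 radial -1.96 fz 3.7 knob r,ang 40.6 167.1 qdmax 0.0031
```

View pics/w13.png

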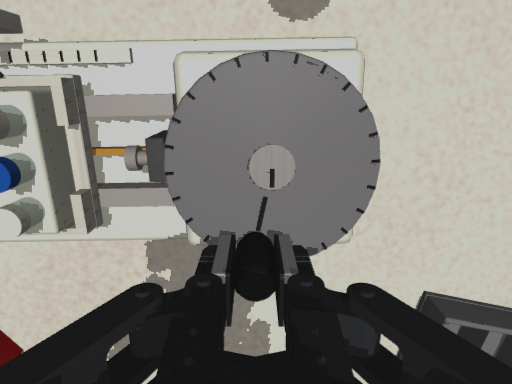

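View pics/top13.png

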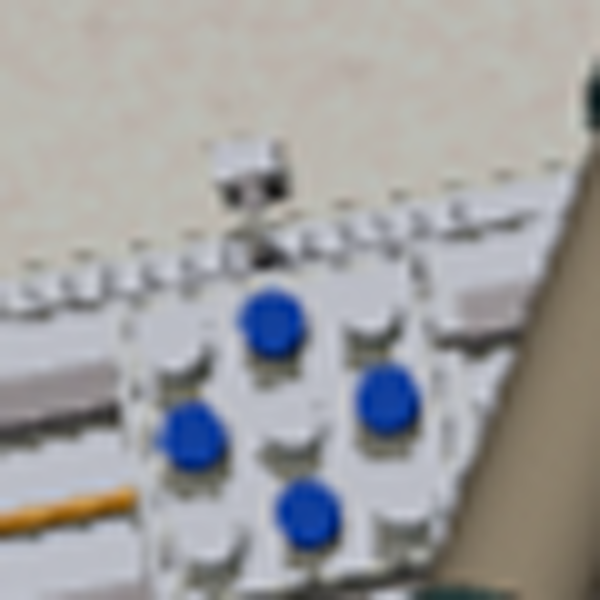

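```bash
python3 tab.py 165.5 -3.5 2
```

```text
162.0 -0.07 -0.23
158.5 -0.15 -0.46
```

```bash
python3 -m jog '[230,-0.07,0,-0.23,0,0,0, 230,-0.15,0,-0.46,0,0,0, 230,-0.15,0,-0.46,0,0,0]' >/dev/null; python3 st.py 160
python3 - <<'E'
from h import *
s=get_state();im=wr(get_image("wrist"),s);crop(im,0,0,300,250,2.6,"pics/w14.png");np.savez("w14.npz",**im)
E
```

```text
t 13.725 resist -4.42 radial -1.6 fz 3.9 knob r,ang 40.7 160.0 qdmax 0.0015
```

View pics/w14.png

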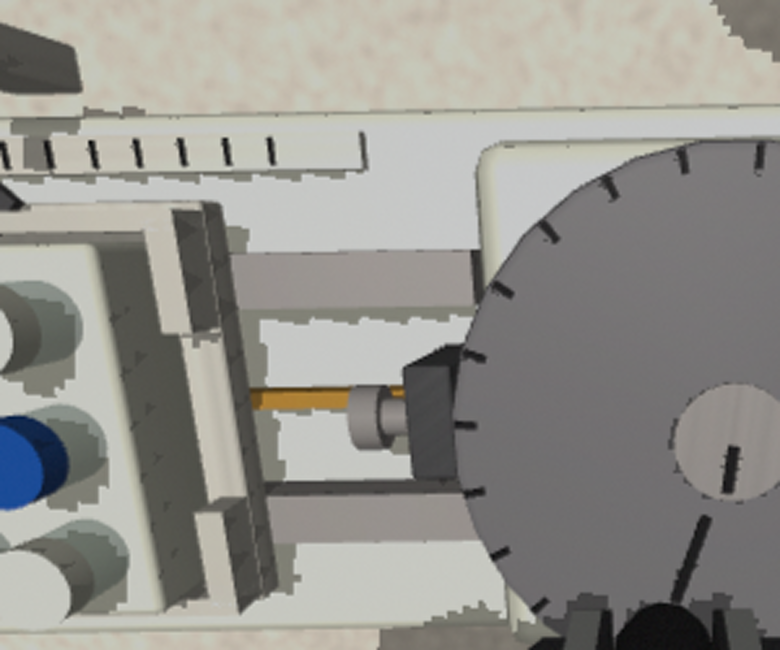

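```bash
python3 -m jog '[230,0.04,0,0.12,0,0,0, 230,0.08,0,0.22,0,0,0]' >/dev/null; python3 st.py 160
```

```text
t 14.025 resist 0.94 radial -2.01 fz 4.8 knob r,ang 40.7 161.0 qdmax 0.0158
```

```bash
python3 -m jog '[200,-0.02,0,-0.06,0,0,0, 120,-0.02,0,-0.06,0,0,0, 80,-0.02,0,-0.06,0,0,0, 80,-0.02,0,-0.06,0,0,0]'; python3 st.py 160
python3 -m jog '[80,0,-4,0,0,0,0, 80,0,-8,-5,0,0,0, 80,0,-10,-10,0,0,0, 80,0,-10,-14,0,0,0, 80,0,-10,-14,0,0,0, 80,0,-10,-14,0,0,0]'
python3 - <<'E'
from h import *
s=get_state();im=wr(get_image("wrist"),s);cv2.imwrite("pics/w15.png",im["color"]);np.savez("w15.npz",**im)
E
```

```text
clock: 14.52
position: [0.5172, -0.0796, 0.1027]
ee_rot: [0.062, -0.064, 0.705, -0.704]
contact_force: [-0.1, 0.9, -0.6]
width: 0.0584
t 14.525 resist 0.83 radial 0.25 fz -0.6 knob r,ang 41.7 160.8 qdmax 0.0075
clock: 15.28
position: [0.4931, 0.0575, 0.203]
ee_rot: [-0.063, 0.063, -0.704, 0.705]
contact_force: [0.7, 0.1, 0.1]
width: 0.0587
```

View pics/w15.png

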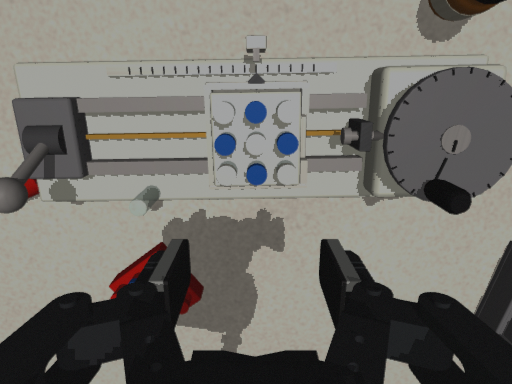

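```bash
python3 - <<'E'
from h import *
im=dict(np.load("w15.npz"))
crop(im,220,25,300,110,7,"pics/w15a.png");crop(im,370,60,512,220,4,"pics/w15b.png")
E
```

```text
(no output)
```

View pics/w15a.png

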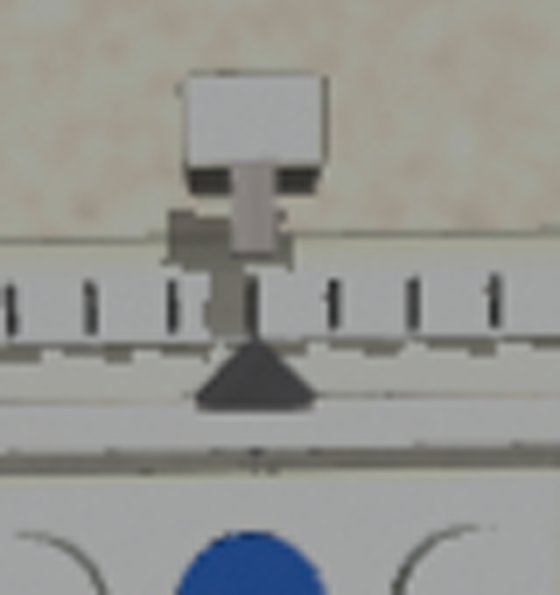

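View pics/w15b.png

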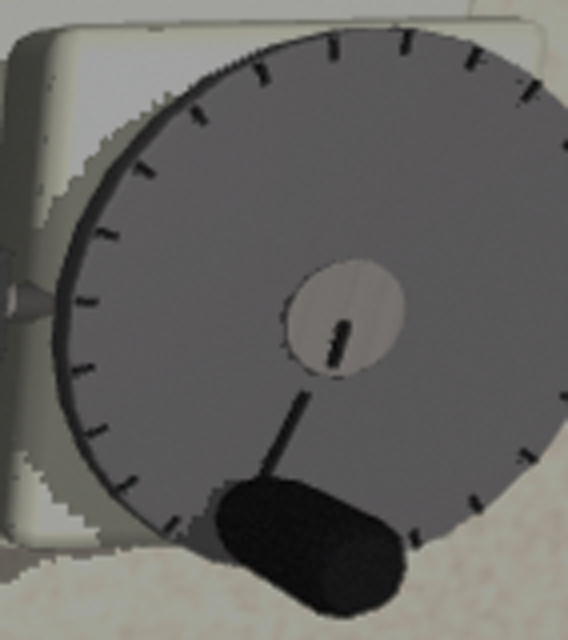

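```bash
python3 - <<'E'
from h import *
im=dict(np.load("w15.npz"))
o=lambda x,y:(370+x/4,60+y/4)
y=np.radians(10.43);sy=np.array([-np.sin(y),np.cos(y)]);sx=np.array([sy[1],-sy[0]])
W=px2w(im,o(345,318),.089)[0]
def ang(a,b,z):
    p=px2w(im,[o(*a),o(*b)],z);d=(p[1]-p[0])[:2];return np.degrees(np.arctan2(d@sy,d@sx))
print("hub",ang((345,322),(334,365),.0895),"crank",ang((305,395),(265,478),.089),"crank radial",[np.degrees(np.arctan2((q:=px2w(im,o(265,478),.089)[0][:2]-W[:2])@sy,q@sx))])
f=lambda u,v,z:px2w(im,(220+u/7,25+v/7),z)[0]
M=f(253,250,.06);P=f(255.5,338,.057);print(M,P,1e3*(P-M)[:2]@sy,1e3*(P-M)[:2]@sx)
E
```

```text
hub 174.9026871081172 crank 162.41953369413898 crank radial [np.float64(161.51125718906502)]
[0.58724927 0.07222339 0.06      ] [0.57820172 0.07026758 0.057     ] -0.2855773076847499 -9.25211964955375
```

```bash
python3 -m jog '[255,1.5,0,-6,0,0,0, 255,3.0,0,-12,0,0,0, 255,3.9,0,-17.9,0,0,0, 255,3.9,3,-17.9,0,0,0, 255,3.9,5,-17.9,0,0,0, 255,3.9,5,-17.9,0,0,0]'
python3 - <<'E'
from h import *
s=get_state();im=wr(get_image("wrist"),s);cv2.imwrite("pics/w16.png",im["color"]);np.savez("w16.npz",**im,pos=s["position"],Rt=Rt(s))
E
```

```text
clock: 16.08
position: [0.4225, 0.2259, 0.1516]
ee_rot: [-0.061, 0.064, -0.704, 0.705]
contact_force: [-0.2, 0.6, 0.8]
width: -0.0001
```

View pics/w16.png

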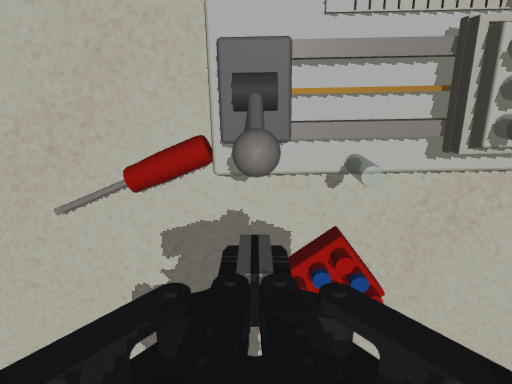

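```bash
python3 - <<'E'
from h import *
im=dict(np.load("w16.npz"));p=px2w(im,(256,153),.113)[0];print(p,im["Rt"].T@(p-im["pos"]))
E
python3 -m jog '[255,0,3,0,0,0,0, 255,0,5,0,0,0,0, 255,-0.8,5,0,0,0,0, 255,-1.6,5,0,0,0,0, 255,-2.4,5,0,0,0,0, 255,-3.2,5,0,0,0,0]'; python3 st.py 0
```

```text
[0.46267774 0.23139509 0.113     ] [-0.04068198  0.03847498  0.00159065]
clock: 16.88
position: [0.4557, 0.233, 0.104]
ee_rot: [0.063, -0.062, 0.704, -0.704]
contact_force: [-1.8, 0.1, 0.4]
width: -0.0001
t 16.875 resist -0.38 radial -1.8 fz 0.4 knob r,ang 335.2 97.7 qdmax 0.1229
```

```bash
python3 -m jog '[255,-0.8,0,0,0,0,0, 255,-1.6,0,0,0,0,0, 255,-2.4,0,0,0,0,0, 255,-3.2,0,0,0,0,0, 255,-4.0,0,0,0,0,0, 255,-4.6,0,0,0,0,0]'; python3 - <<'E'
from h import *
s=get_state();im=wr(get_image("wrist"),s);cv2.imwrite("pics/w17.png",im["color"])
E
```

```text
clock: 17.62
position: [0.5003, 0.2409, 0.103]
ee_rot: [-0.063, 0.063, -0.704, 0.704]
contact_force: [-1.5, -0.3, -1.6]
width: -0.0002
```

View pics/w17.png

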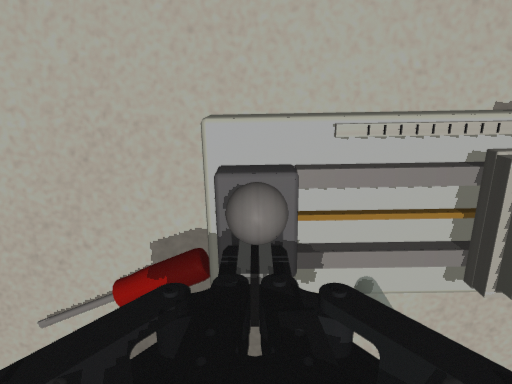

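```bash
python3 -m jog '[255,-0.3,0,0,0,0,0, 255,-0.6,0,0,0,0,0]'; python3 st.py 180;  python3 - <<'E'
from h import *
s=get_state();im=wr(get_image("wrist"),s);cv2.imwrite("pics/w18.png",im["color"]);np.savez("w18.npz",**im)
E
```

```text
clock: 17.92
position: [0.502, 0.2412, 0.1028]
ee_rot: [-0.06, 0.066, -0.704, 0.705]
contact_force: [-9.7, -1.0, 7.3]
width: -0.0001
t 17.925 resist 0.74 radial 9.77 fz 7.3 knob r,ang 332.1 89.6 qdmax 0.0588
```

View pics/w18.png

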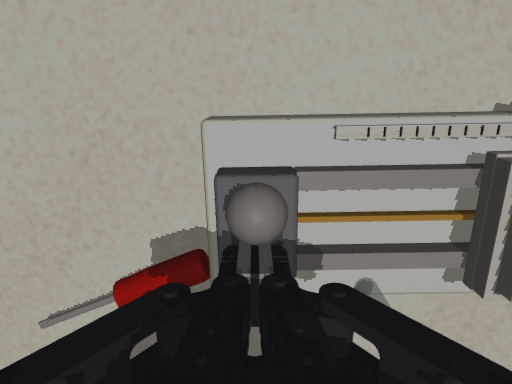

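```bash
python3 -m jog '[255,1.5,0,0,0,0,0, 255,3,0,0,0,0,0, 255,3,-4,0,0,0,0, 255,3,-8,0,0,0,0, 80,3,-11,8,0,0,0, 80,3,-12,14,0,0,0, 80,3,-12,18,0,0,0, 80,3,-12,18,0,0,0, 80,3,-12,18,0,0,0]'; python3 - <<'E'
from h import *
s=get_state();im=wr(get_image("wrist"),s);cv2.imwrite("pics/w19.png",im["color"]);np.savez("w19.npz",**im)
crop(im,215,20,305,120,6,"pics/w19a.png")
i=get_image("top");crop(i,125,150,310,245,4,"pics/top19.png")
a=dict(np.load("w18.npz"));print(px2w(a,(257,213),.113))
E
```

```text
clock: 19.1
position: [0.5077, 0.0598, 0.2233]
ee_rot: [0.063, -0.062, 0.705, -0.704]
contact_force: [-0.6, 0.3, 0.6]
width: 0.0586
[[0.52644593 0.24374876 0.113     ]]
```

View pics/w19.png

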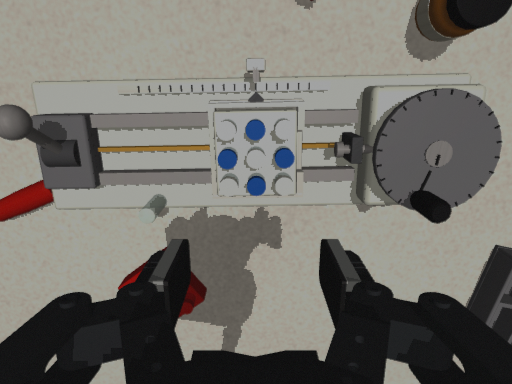

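View pics/top19.png

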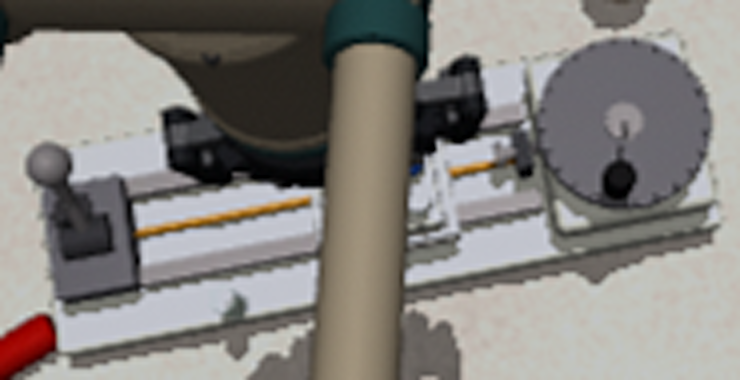

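View pics/w19a.png

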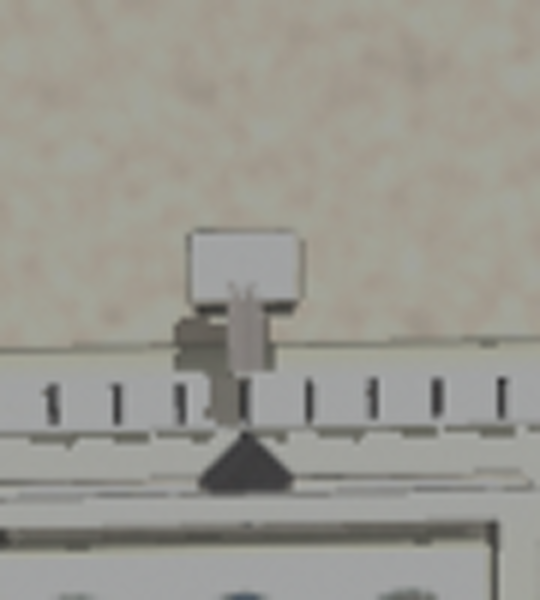

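```bash
python3 - <<'E'
from h import *
im=dict(np.load("w19.npz"));crop(im,370,80,505,225,4.1,"pics/w19b.png")
b=px2w(im,(14,122),.113)[0];h=px2w(im,(438.5,154),.089)[0];y=np.radians(10.43);d=b-h
print("ball stage x rel wheel mm",1e3*(d[0]*np.cos(y)+d[1]*np.sin(y)),1e3*(-d[0]*np.sin(y)+d[1]*np.cos(y)))
E
```

```text
ball stage x rel wheel mm 29.77093764413178 328.40706170157836
```

View pics/w19b.png

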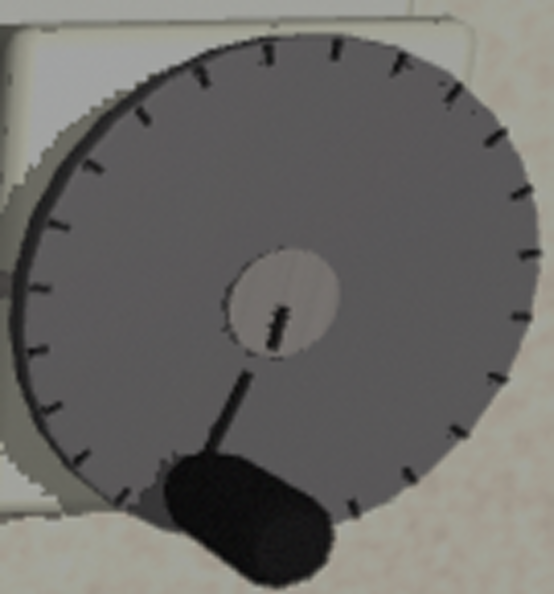

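```bash
python3 -c "
from rig import *
print(sign_off())
s=get_state();print(s['clock'],s['contact_force'])"
```

```text
the job is handed in; nothing more can be done
None
the job is handed in; nothing more can be done
```

The job is done and handed in, at about 19 s of the 72 s allowed. No verdict came back, so what follows rests on my own checks.

- **Home stop:** I wound the stage back by the crank until the knob stalled at about 294°. The load rose from about 5 N to 10.5 N at the crank. That makes roughly 11 N at the stop, held for about 0.5 s. The stop force is inferred from the crank load, not measured directly.
- **Mark:** I then wound forward only, straight to the mark, without overrunning. Before letting go I eased off the load, and the wheel came back about 1° within its play. In two close wrist pictures, one before and one after locking, the pointer is within about 0.3 mm of the index flag.
- **Play:** The crank line sits about 12° clockwise of the hub line, which reads as about +0.2 rad, on the forward flank. This was measured before locking; the view after locking looks the same. It assumes the two lines coincide at zero play.
- **Lock lever:** I pushed it until the motion stopped at about 10 N. The ball had travelled 60 to 65 mm of the 67 mm full swing, so the lever is at about 0.95 rad.
- **Everything else:** The tray looks level. The bystanders I could see were where they started. The wash bottle was out of view in the last pictures, but the arm went nowhere near it. The gripper was clear of everything at hand-in.

The top and wrist cameras disagreed by about 3 mm on the wheel's absolute position. I relied on relative measurements for the final setting.

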